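# Click the reamer cone onto the citrus press drive

## Task

Fit the white reamer cone onto the square drive of the citrus press. Set it on top, turn it under light pressure until it drops over the square, then press it down until the spring ball clicks and the cone sits fully home on the steel collar, and let go. Never force it: keep the force on the press under 45 N, and leave the other things where they are.

Things in the scene. Friction and masses are not known exactly. Their poses are not given: they have to be found in the camera images.
- cone: Loose white reamer cone, 120 g, upright on the worktop: below a square hub 36 x 36 mm, 38 mm high, above it a ribbed blunt cone up to 64 mm over the underside. In the underside is a square socket, 22 x 22 mm, parallel with the hub's sides, 28 mm deep, mouth bevelled 1.5 mm. Origin: centre of the underside; z up, x and y square to the hub's sides. Fits in any of four quarter turns.
- cone_grip (a point): Point on the cone's axis 26 mm above its underside, where the hub's four upright flat sides (36 mm apart) are best gripped. Inside, a 22 mm wide lip runs from the mouth to 5.5 mm up; above it, from 5.5 to 18.5 mm, a groove 4 mm deep runs round all four inner faces: the dimple for the ball.
- drive_seat (a point): Centre of the top of the steel collar (33 mm across) on the citrus press, a low round grey motor base 132 mm across and 50 mm high, fixed on the worktop. 60 mm above the worktop; z up. The square drive rises from here. Home, the cone's underside lies on this collar. A push of 20 N is safe; over 45 N of contact force (push, ball and sides added up) harms it.
- drive_top (a point): Centre of the top of the drive, 26 mm above drive_seat. The drive is steel, 20 x 20 mm square, its top 3 mm tapered to 15 mm. Its turn about z varies and is NOT measured (this point's x, y axes do not turn with it); the spindle is stiff to turn (0.35 N m). Set on more than about 6 degrees wrong, the cone stops on top, its underside 22 to 26 mm above drive_seat.
- ball_level (a point): Point on the drive's axis 12 mm above drive_seat, level with the spring ball in one face of the drive: 12 mm across, standing 4 mm out. The cone's lip meets it with the underside about 17 mm above drive_seat, must then be pushed down with about 4 to 15 N (the ball's sideways spring adds up to 20 N of contact force), and snaps over it at about 6 mm.
- egg_cup: Bystander: turned wooden egg cup, 47 mm across, 58 mm high; origin under its centre. Leave it standing where it is.
- garlic: Bystander: garlic bulb, 56 mm; origin under its centre. Leave it where it is.
- tumbler: Bystander: empty clear glass tumbler, 80 mm across, 91 mm high; origin under its centre. Leave it where it is.
There are look-alikes about, which are no part of the job. Leave any turquoise look-alike of the part that bears drive_seat alone. Leave any turquoise look-alike of the cone alone.

How it is judged (in metres and radians):
On the way, in this order (a step that is already met when the one before it is completed fails the run):
1. the cone is held clear of the worktop (height (world z) of cone above 0.04 m and contact force between the fingers and cone above 1 N), for 0.2 s.
2. the socket has dropped over the square drive (z of cone in the frame of drive_seat below 0.019 m and horizontal distance between cone and drive_seat below 0.005 m), for 0.1 s.
At the end, for the whole second after the job is handed in: The cone stands on the drive, ball clicked in: its underside within 2 mm of the collar, within 4 mm of the axis, upright within 0.08 rad, at rest and released (z of cone in the frame of drive_seat below 0.002 m and horizontal distance between cone and drive_seat below 0.004 m and angle between cone's own z axis and vertical below 0.08 rad and linear speed of cone below 0.01 m/s); the robot touches nothing.
It fails at once if the contact forces between cone and press add up to more than 45 N (contact force between cone and juicer above 45 N).
It fails at once if the egg cup is moved or tipped (distance of egg_cup from where it was at the start of the episode above 0.015 m or angle between egg_cup's own z axis and vertical above 0.3 rad).
It fails at once if the garlic is moved (distance of garlic from where it was at the start of the episode above 0.015 m).
It fails at once if the tumbler is moved or tipped (distance of tumbler from where it was at the start of the episode above 0.015 m or angle between tumbler's own z axis and vertical above 0.3 rad).
It also fails if it takes over 67 s, if anything falls off the work surface, if the arm or the gripper's body presses on something with over 40 N, if the wrist force passes 120 N, or if a joint passes its speed limit or range.

## Robot

A 6-joint arm with a two-finger parallel gripper is mounted at the origin on a cart in front of the work surface, level with it; the furniture and walls round the work are solid. World frame = base frame: x ahead of the robot, y to its left, z up, the work surface at z = 0. Lengths are in mm, angles in rad, forces in N, time in s.
With the tool pointing down it reaches from about 275 to 750 mm from the base axis. Payload 10.2 kg.
Tool frame: the origin (TCP) lies on the centre line of the jaws, within the pads' length; the fingertips stand 25 mm ahead of it and the grasp point (between the pads) lies 6 mm ahead of it; z points along the fingers, y is the line along which they close (so a half turn about z gives the same grasp; the last joint's range is limited). The gripper opens to 88 mm and grips with 3 to 60 N. Pads are 18 mm wide; open, the fingers measure 123 mm over their backs; the gripper's body (75 mm by 187 mm) begins 45 mm behind the grasp point.
Start: joints at [0.983, 0.313, 1.498, -0, 1.331, -0.223], TCP at [187.313, 490.454, 263.72] pointing down, gripper open.
Joint ranges: [-2.94, 2.94], [-0.97, 2.17], [0.19, 2.56], [-1.23, 4.37], [0.02, 3.11], [-2.88, 2.88]. Speed limits (rad/s): [2.39, 2.39, 3.01, 3.14, 3.14, 3.14].

## Interface

Orientations are given as a rotation vector (axis times angle).
In Python, from bench import robot, vision, workorder gives the robot as it stands. The module is installed in compiled form; this text tells all that it offers.
- The arm moves only by the tool step_arm, never from a script. Its argument "moves" is text: rows parted by semicolons, each of 4 numbers parted by spaces: the shift along the tool's x, y, z in cm, then the turn about the tool's z in rad. A call has 1 to 12 rows; each row is the pose to reach, as a shift and turn from the pose commanded when the call began, along the tool's axes at that moment; what a row does not reach only later rows make up. A row lasts 1/12 s, in which the tool goes at most 41.7 mm and 7.16 degrees, less where a joint would pass 70% of its speed; a pose out of reach is approached as far as the arm can. A call with a gripper value outside its range is refused whole. "fingers" is the opening, from 0 (shut) to 1 (fully open), set as the call begins (left out, the last holds). The fingers move at their own pace and stop on an object; "newtons" is the grip in N (left out, the last holds). Time passes only in rows, so rows that repeat a pose let the fingers close. It gives the time, the measured TCP pose, the force, the opening and the grip force at its end, in the units of the state.
- robot.read_state(): the state, without advancing time (a new reading comes with each control period).
- vision.get_image(name): name is "scene" or "side" or "wrist"; returns a dict with "color" (400x640x3 uint8, red, green, blue), "intrinsics" (3x3 intrinsics, pixels), "origin" and "orientation" of the camera in the world. Camera axes: x right, y down, z forward; pixel columns grow to the right and rows downward; lengths in mm; the calibration is good to about 2 mm. A picture is of the moment at which its call begins. There is no depth.
- workorder.finish_job(): hands the job in; it is judged then, once.
The state is a dict: "time_s": time; "joints": joint angles; "dq": joint speeds; "joint_efforts": joint torques, N m; "position": TCP position; "orientation": TCP orientation; "contact_force": force on the tool from outside, world axes, zero at the start; "wrist_torque": the same for the moment, N m; "finger_gap": finger opening in mm; "finger_force": force on a finger pad.
Only numpy, scipy, OpenCV 4.12 (cv2) and the standard library are available. Lean on these libraries where they do the work, as an engineer would, in place of code of your own. Each camera call takes 0.05 s, during which the arm holds its last target. There are 200 camera calls.

## Working session

There is one attempt and no reset: what is moved stays moved. The work goes in short steps, Python scripts to look and compute and a tool call to move; the robot and the scene stay as the last step left them, time stands still between calls to the robot, and variables do not carry over. Pictures are saved under pics/ and viewed, at most 10 in all, crops included, and the job is handed in when it is done.

Besides the shell and the picture viewer there is one more tool, called in YAML: its name, and indented under it one key for each argument. step_arm: Moves the arm, as the interface text tells. Its arguments: {"type":"object","properties":{"moves":{"type":"string"},"fingers":{"type":"number"},"newtons":{"type":"number"}},"required":["moves"]}

```bash
mkdir -p pics
cat > h.py <<'E'
import numpy as np, cv2
from scipy.spatial.transform import Rotation as R
from bench import robot, vision, workorder
def rot(o):
    o=np.array(o,float)
    return o if o.shape==(3,3) else (R.from_rotvec(o).as_matrix() if o.size==3 else R.from_quat(o).as_matrix())
def snap(n,f,crop=None,k=1):
    d=vision.get_image(n); im=d["color"][:,:,::-1]
    np.savez("pics/"+f+".npz",K=d["intrinsics"],o=d["origin"],r=rot(d["orientation"]),im=im)
    if crop: a,b,c,e=crop; im=im[b:e,a:c]
    cv2.imwrite("pics/"+f+".png",cv2.resize(np.ascontiguousarray(im),None,fx=k,fy=k,interpolation=cv2.INTER_CUBIC))
    return d
def pix2z(f,u,v,z):
    d=np.load("pics/"+f+".npz"); r=d["r"]@np.linalg.inv(d["K"])@[u,v,1]; o=d["o"]
    return o+r*(z-o[2])/r[2]
def proj(f,p):
    d=np.load("pics/"+f+".npz"); q=d["K"]@(d["r"].T@(np.array(p)-d["o"])); return q[:2]/q[2]
def totool(p):
    s=robot.read_state(); return rot(s["orientation"]).T@(np.array(p)-np.array(s["position"]))
E
python3 - <<'E'
from h import *
for n in("scene","side","wrist"):
    d=snap(n,n+"0"); print(n,d["origin"],d["orientation"],d["intrinsics"])
print(robot.read_state())
a=[cv2.imread(f"pics/{n}0.png") for n in("scene","side")]
E
```

```text
scene [ -37.71223879 -307.5114245   778.47833107] [-2.08915192  1.17241065 -0.5173571 ] [[431.38901907   0.         323.59901428]
 [  0.         431.38901907 205.38869681]
 [  0.           0.           1.        ]]
side [ 482.23442889 -643.96178365  615.55350485] [-2.23258473  0.12195668 -0.08100926] [[394.87171902   0.         323.38194076]
 [  0.         394.87171902 200.99677294]
 [  0.           0.           1.        ]]
wrist [123.49542134 515.97271376 384.1269487 ] [2.39513673 1.6480126  0.22608793] [[281.04691378   0.         314.87144555]
 [  0.         281.04691378 198.4214863 ]
 [  0.           0.           1.        ]]
{'time_s': 0.15, 'joints': array([ 9.82588756e-01,  3.13319255e-01,  1.49822817e+00,  1.51775980e-05,
        1.33097956e+00, -2.23399786e-01]), 'dq': array([-0.00019562, -0.00234466, -0.00270016, -0.00078918,  0.0011615 ,
       -0.00223554]), 'joint_efforts': array([ 1.34983609e-03, -4.02304780e+01, -2.52316475e+01,  6.93668704e-02,
        3.44230828e-02, -7.40514065e-05]), 'position': array([187.22895921, 490.3230479 , 263.30660321]), 'orientation': array([-5.69802563e-01, -3.08909780e+00,  1.33915508e-03]), 'contact_force': array([-0.12146458,  0.57589743, -0.37049955]), 'wrist_torque': array([-0.00382093, -0.00851349,  0.02256079]), 'finger_force': 0.0, 'finger_gap': 88.06702928662764}
```

View pics/scene0.png

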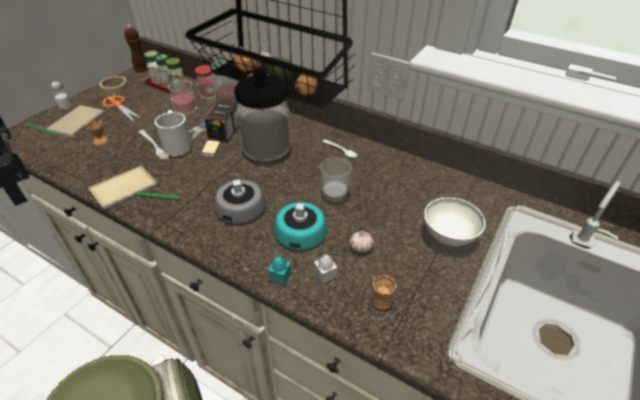

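View pics/side0.png

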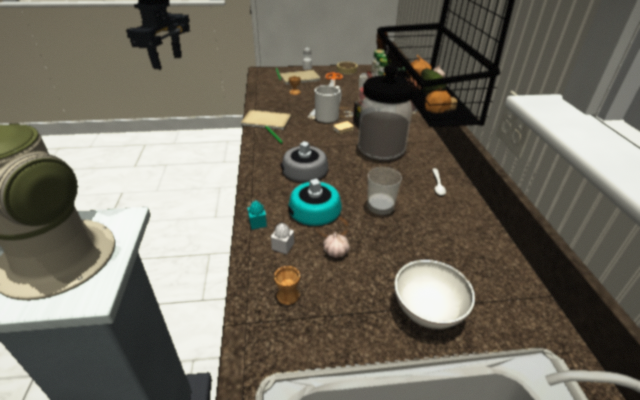

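The candidates for the cone are the white one at scene (325,268) and the turquoise look-alike at (279,270). For the press they are the grey one at (240,200) and the turquoise look-alike at (300,225). The white cone and the grey press fit the description, and I'll confirm that in an enlarged crop.

Run:
```python
from h import *
a=cv2.imread("pics/scene0.png"); b=cv2.imread("pics/side0.png")
f=lambda i,x0,y0,w,h:cv2.resize(i[y0:y0+h,x0:x0+w],(400,300),interpolation=cv2.INTER_CUBIC)
# scale 5 : 80x60
cv2.imwrite("pics/c1.png",np.vstack([np.hstack([f(a,200,165,80,60),f(a,290,240,80,60)]),np.hstack([f(b,265,130,80,60),f(b,245,210,80,60)])]))
for n,u,v,z in(("scene0",238,185,86),("side0",305,146,86),("scene0",325,268,40),("side0",283,237,30),("scene0",361,241,28),("scene0",383,292,30),("scene0",335,180,45),("scene0",300,211,86)): print(n,pix2z(n,u,v,z).round())
```

```text
scene0 [538. 271.  86.]
side0 [548. 266.  86.]
scene0 [463. -22.  40.]
side0 [477. -18.  30.]
scene0 [582. -48.  28.]
scene0 [ 479. -152.   30.]
scene0 [721. 103.  45.]
scene0 [542.  93.  86.]
```

View pics/c1.png

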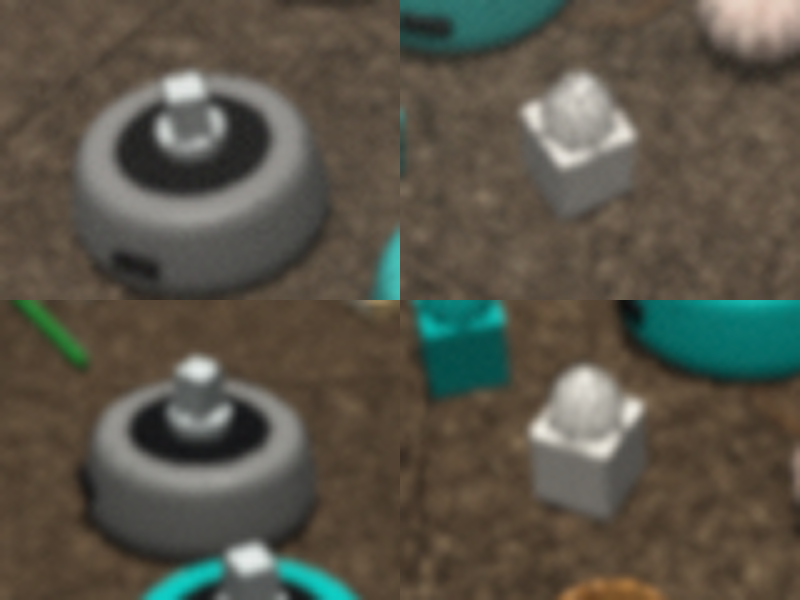

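The crop confirms both: the white cone and the grey press with its steel square drive.

Run:
```python
from h import *
for n,c in(("scene0",[(314.4,262),(323.4,272.6),(336.8,267)]),("side0",[(271.4,236.4),(286,241.6),(293.6,231.4)])):
    p=np.array([pix2z(n,u,v,38)[:2] for u,v in c]); e=np.diff(p,axis=0)
    print(n,"ctr",(p[0]+p[2])/2,"edges",np.linalg.norm(e,axis=1),np.degrees(np.arctan2(e[:,1],e[:,0])))
for n,u,v in(("scene0",237,182),("side0",305,144)): print(pix2z(n,u,v,86))
print(rot(robot.read_state()["orientation"]).round(3))
r=np.load("pics/wrist0.npz");t=rot(robot.read_state()["orientation"]);print("cam in tool",totool(r["o"]),(t.T@r["r"]).round(3))
```

```text
scene0 ctr [472.87395472 -16.91745344] edges [34.6428457 32.7619995] [-114.39772335  -31.01042297]
side0 ctr [476.95695201 -16.8568221 ] edges [35.58136978 34.73934205] [-32.18310121  59.5180442 ]
[545.07771476 279.85630456  86.        ]
[549.24087408 276.81238672  86.        ]
[[-0.934  0.357 -0.001]
 [ 0.357  0.934 -0.001]
 [ 0.    -0.001 -1.   ]]
cam in tool [  68.71715749    1.11359546 -120.80619714] [[-0.001 -0.963 -0.27 ]
 [ 1.    -0.001  0.   ]
 [-0.    -0.27   0.963]]
```

step_arm:
  moves: "-45 -37 10 0.176;-45 -37 10 0.176;-45 -37 10 0.176;-45 -37 10 0.176;-45 -37 10 0.176;-45 -37 10 0.176;-45 -37 10 0.176;-45 -37 10 0.176;-45 -37 10 0.176;-45 -37 10 0.176;-45 -37 10 0.176;-45 -37 10 0.176"
  fingers: 1

```text
time_s: 1.15
position: [431.8, 60.2, 178.8]
orientation: [0.84, 3.027, 0.0]
contact_force: [1.1, 0.1, 0.9]
finger_gap: 87.8
finger_force: 0.0
```

Run:
```python
from h import *
t=rot(robot.read_state()["orientation"]); print(np.degrees(np.arctan2(t[1,1],t[0,1])),totool([475,-17,160]))
```

```text
58.99774708186528 [-76.84477788 -43.93506321  18.82977768]
```

step_arm:
  moves: "-7.5 -4.2 1.8 0;-7.5 -4.2 1.8 0;-7.5 -4.2 1.8 0;-7.5 -4.2 1.8 0"

```text
time_s: 1.48
position: [474.2, -13.9, 160.3]
orientation: [-0.843, -3.025, -0.0]
contact_force: [0.7, 0.5, 0.0]
finger_gap: 88.1
finger_force: 0.0
```

Run:
```python
from h import *
snap("wrist","w1"); s=robot.read_state(); print(s["position"],s["time_s"],proj("w1",[475,-17,38]))
im=cv2.imread("pics/w1.png"); u,v=proj("w1",[475,-17,38]).astype(int); print(u,v)
cv2.imwrite("pics/w1c.png",cv2.resize(im[v-75:v+75,u-100:u+100],(800,600),interpolation=cv2.INTER_CUBIC))
```

```text
[473.64607816 -12.50574816 160.72811788] 1.5333 [311.00774962 201.7732848 ]
311 201
```

View pics/w1c.png

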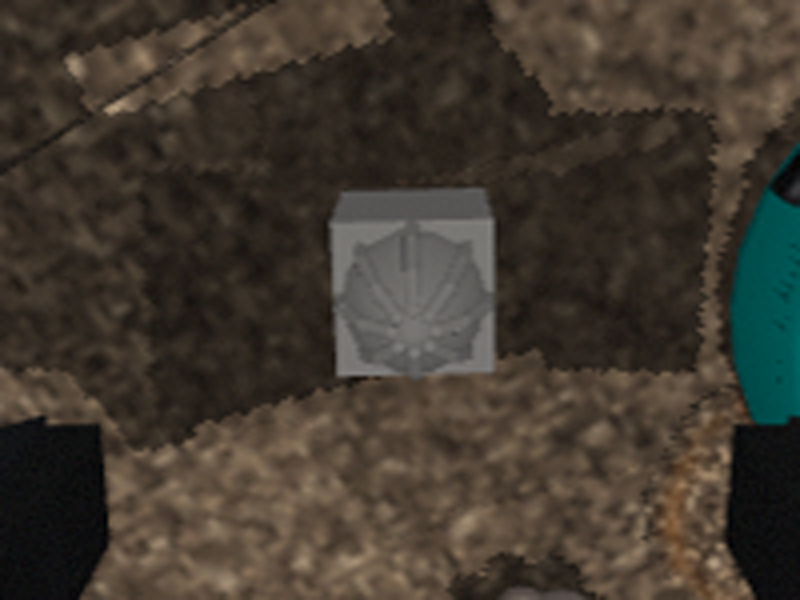

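The crop shows the white hub square to the jaws. Its top face is centred at wrist pixel (314.5,200.5) and nothing stands between the fingers.

Run:
```python
from h import *
p=pix2z("w1",314.5,200.5,38);print(p,totool([p[0],p[1],32]))
```

```text
[475.61043404 -13.68749285  38.        ] [-2.46939321e+00  2.09945843e-02  1.28724843e+02]
```

step_arm:
  moves: "-0.2 0 4 0;-0.2 0 8 0;-0.2 0 11 0;-0.2 0 12.8 0;-0.2 0 12.8 0;-0.2 0 12.8 0"

```text
time_s: 2.03
position: [475.3, -12.2, 33.6]
orientation: [-0.836, -3.027, -0.0]
contact_force: [0.5, -0.1, 0.1]
finger_gap: 87.9
finger_force: 0.0
```

step_arm:
  moves: "0 0 0 0;0 0 0 0;0 0 0 0;0 0 0 0;0 0 0 0;0 0 0 0;0 0 0 0;0 0 0 0"
  fingers: 0
  newtons: 25

```text
time_s: 2.7
position: [475.6, -13.4, 33.2]
orientation: [-0.839, -3.027, 0.0]
contact_force: [-0.9, -0.3, 0.4]
finger_gap: 36.9
finger_force: 0.4
```

Run:
```python
from h import *
s=robot.read_state();print({k:np.round(s[k],2) for k in("time_s","position","joints","finger_gap","finger_force","contact_force")})
# jar extent estimate
for n,pts in(("scene0",[(240,152),(265,160),(290,152)]),("side0",[(358,150),(383,160),(408,150)])): print(n,[pix2z(n,u,v,0).round()[:2] for u,v in pts])
print(totool([547,278,s["position"][2]]))
```

```text
{'time_s': np.float64(2.7), 'position': array([475.6 , -13.42,  33.16]), 'joints': array([-0.28,  0.54,  1.87, -0.  ,  0.73, -1.3 ]), 'finger_gap': np.float64(36.88), 'finger_force': np.float64(0.4), 'contact_force': array([-0.93, -0.28,  0.38])}
scene0 [array([729., 433.]), array([737., 347.]), array([808., 307.])]
side0 [array([717., 376.]), array([780., 313.]), array([870., 362.])]
[ 8.88306227e+01  2.86591413e+02 -2.67281992e-02]
```

step_arm:
  moves: "0 0 0 0;0 0 -2 0;0 0 -5 0;0 0 -9 0;0 0 -12 0;0 0 -12.5 0;0 0 -12.5 0"

```text
time_s: 3.28
position: [476.2, -13.5, 159.5]
orientation: [0.838, 3.024, 0.0]
contact_force: [-0.6, -0.4, -2.3]
finger_gap: 36.1
finger_force: 25.0
```

step_arm:
  moves: "2.9 28.6 0 0;2.9 28.6 0 0;2.9 28.6 0 0;2.9 28.6 0 0;2.9 28.6 0 0;2.9 28.6 0 0;2.9 28.6 0 0;2.9 28.6 0 0;2.9 28.6 0 0;2.9 28.6 0 0;2.9 28.6 0 0;2.9 28.6 0 0"

```text
time_s: 4.28
position: [597.8, 245.6, 157.8]
orientation: [-0.841, -3.026, 0.001]
contact_force: [-0.3, 0.6, -0.6]
finger_gap: 35.7
finger_force: 25.0
```

Run:
```python
from h import *
snap("wrist","w2"); s=robot.read_state(); print(s["position"],s["time_s"],s["finger_gap"],s["finger_force"],s["contact_force"])
u,v=proj("w2",[547,278,86]).astype(int); print(u,v); u=min(max(u,80),560);v=min(max(v,60),340)
im=cv2.imread("pics/w2.png"); print(u,v)
cv2.imwrite("pics/w2c.png",cv2.resize(im[v-60:v+60,u-80:u+80],(800,600),interpolation=cv2.INTER_CUBIC))
```

```text
[597.95568055 245.70381202 158.12028003] 4.3333 35.73644562968562 24.997857785783708 [ 0.49827377 -0.05376769 -1.14230314]
315 132
315 132
```

View pics/w2c.png

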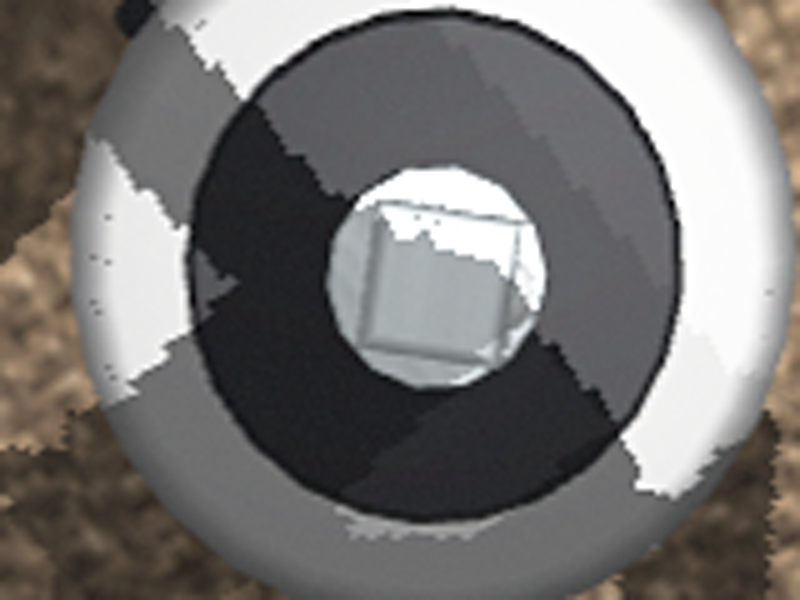

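The crop shows the drive's square centred near wrist pixel (323.6,128.6), turned about 7 degrees clockwise from the jaws' axes. Its corners in the crop are at (378,202), (532,222), (505,365) and (360,345).

Run:
```python
from h import *
c=[(378,202),(532,222),(505,365),(360,345)]
q=[totool(pix2z("w2",235+u/5,72+v/5,83)) for u,v in c]; q=np.array(q)
for i in range(4):
    e=q[(i+1)%4]-q[i]; print(np.linalg.norm(e[:2]),(np.degrees(np.arctan2(e[1],e[0]))))
print("tool centre",q.mean(0),"world",np.mean([pix2z("w2",235+u/5,72+v/5,83) for u,v in c],0))
# collar ellipse (z60): crop extents x 328..546,y 166..388
print("collar",pix2z("w2",235+437/5,72+277/5,60),"black disc",pix2z("w2",235+434/5,72+266/5,50))
```

```text
20.74344808621276 97.13314510837995
19.131060326435772 -170.23615600115087
20.07868792802521 -82.22811925943793
18.88825572980094 7.776465283407279
tool centre [62.87054904  7.14867854 75.12741027] world [547.77011127 284.25623709  83.        ]
collar [547.26932931 284.18115601  60.        ] black disc [545.93333097 284.72371103  50.        ]
```

step_arm:
  moves: "3 0.35 0 0.07;6.28 0.7 0 0.135;6.28 0.7 1 0.135;6.28 0.7 2.4 0.135;6.28 0.7 2.8 0.135;6.28 0.7 2.8 0.135;6.28 0.7 2.8 0.135;6.28 0.7 2.8 0.135;6.28 0.7 2.8 0.135"

```text
time_s: 5.08
position: [548.2, 284.9, 130.8]
orientation: [1.042, 2.963, 0.001]
contact_force: [0.7, -0.0, -1.7]
finger_gap: 36.0
finger_force: 25.0
```

Run:
```python
from h import *
s=robot.read_state();print({k:np.round(s[k],2) for k in("time_s","position","joints","finger_gap","contact_force","wrist_torque")},totool([547.4,284.2,119]))
snap("side","s2",(265,90,345,150),5)
```

```text
{'time_s': np.float64(5.08), 'position': array([548.23, 284.88, 130.82]), 'joints': array([ 0.29,  0.64,  1.36, -0.  ,  1.14, -0.6 ]), 'finger_gap': np.float64(36.02), 'contact_force': array([ 0.66, -0.01, -1.66]), 'wrist_torque': array([-0.04,  0.04,  0.06])} [ 0.23014923 -1.0560992  11.81795427]
```

View pics/s2.png

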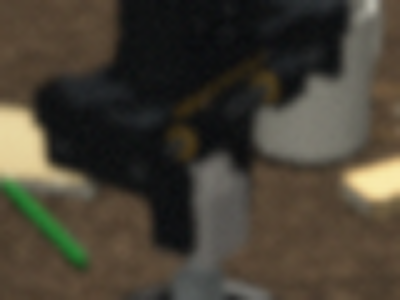

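The side view shows the cone in the jaws directly over the drive.

step_arm:
  moves: "0 -0.05 0.2 0;0 -0.1 0.4 0;0 -0.1 0.6 0;0 -0.1 0.8 0;0 -0.1 0.9 0;0 -0.1 1.0 0;0 -0.1 1.1 0;0 -0.1 1.2 0;0 -0.1 1.3 0"

```text
time_s: 5.88
position: [547.2, 284.3, 117.1]
orientation: [1.041, 2.964, 0.0]
contact_force: [-0.1, -0.6, -1.2]
finger_gap: 35.7
finger_force: 25.0
```

step_arm:
  moves: "0 0 0.1 0;0 0 0.2 0;0 0 0.3 0;0 0 0.3 0"

```text
time_s: 6.22
position: [547.2, 284.2, 115.0]
orientation: [1.041, 2.964, -0.0]
contact_force: [-3.5, -2.0, 6.8]
finger_gap: 36.1
finger_force: 25.0
```

Run:
```python
from h import *
s=robot.read_state();t=rot(s["orientation"]);print(s["position"],t.T@s["contact_force"],t.T@s["wrist_torque"],s["wrist_torque"])
```

```text
[547.19082112 284.16661307 115.04635726] [ 1.43525472 -3.7447436  -6.78167989] [0.80349888 0.20650004 0.0636877 ] [-0.49779094  0.66363262 -0.06406831]
```

step_arm:
  moves: "0 0 0 0;0 0 0 0"

```text
time_s: 6.38
position: [547.2, 284.2, 115.1]
orientation: [1.041, 2.964, -0.0]
contact_force: [-3.6, -2.6, 6.2]
finger_gap: 36.3
finger_force: 25.0
```

step_arm:
  moves: "0.02 -0.04 0 0;0.03 -0.08 0 0;0.03 -0.08 0.1 0;0.03 -0.08 0.1 0"

```text
time_s: 6.72
position: [546.2, 283.8, 112.6]
orientation: [-1.041, -2.963, 0.001]
contact_force: [-0.9, -0.4, -1.0]
finger_gap: 36.0
finger_force: 25.0
```

```bash
cat > r.py <<'E'
from h import *
s=robot.read_state();t=rot(s["orientation"]);print(s["time_s"],s["position"].round(2),(t.T@s["contact_force"]).round(1),(t.T@s["wrist_torque"]).round(2))
E
python3 r.py
```

```text
6.7167 [546.23 283.81 112.62] [ 0.5 -0.9  1. ] [ 0.12 -0.02  0.07]
```

step_arm:
  moves: "0 0 0.1 0;0 0 0.2 0;0 0 0.25 0;0 0 0.25 0"

```text
time_s: 7.05
position: [546.3, 283.8, 110.2]
orientation: [-1.041, -2.963, 0.001]
contact_force: [-1.5, -0.6, -2.2]
finger_gap: 35.8
finger_force: 25.0
```

```bash
python3 r.py
```

```text
7.05 [546.26 283.8  110.24] [ 0.8 -1.4  2.2] [ 0.26 -0.01 -0.01]
```

step_arm:
  moves: "0 0 0.1 0;0 0 0.2 0;0 0 0.2 0;0 0 0.2 0"

```text
time_s: 7.38
position: [546.3, 283.8, 108.4]
orientation: [-1.041, -2.964, 0.0]
contact_force: [-0.7, -1.5, -1.5]
finger_gap: 35.8
finger_force: 25.0
```

```bash
python3 r.py
```

```text
7.3833 [546.32 283.81 108.42] [-0.4 -1.6  1.5] [ 0.37 -0.03  0.08]
```

step_arm:
  moves: "0 0 0.05 0;0 0 0.1 0;0 0 0.15 0;0 0 0.2 0;0 0 0.2 0"

```text
time_s: 7.8
position: [546.5, 283.8, 107.1]
orientation: [1.041, 2.964, 0.0]
contact_force: [-3.7, -3.0, 4.4]
finger_gap: 36.0
finger_force: 25.0
```

```bash
python3 r.py
```

```text
7.8 [546.52 283.79 107.07] [ 1.  -4.6 -4.4] [0.77 0.06 0.07]
```

step_arm:
  moves: "0 -0.03 0.05 0;0 -0.03 0.1 0;0 -0.03 0.15 0;0 -0.03 0.2 0;0 -0.03 0.2 0"

```text
time_s: 8.22
position: [546.7, 283.7, 105.4]
orientation: [1.041, 2.963, 0.001]
contact_force: [-2.7, -3.4, 5.0]
finger_gap: 35.9
finger_force: 25.0
```

```bash
python3 r.py
```

```text
8.2167 [546.66 283.72 105.41] [-0.  -4.4 -5.1] [0.62 0.01 0.02]
```

step_arm:
  moves: "0 -0.02 0.05 0;0 -0.02 0.1 0;0 -0.02 0.15 0;0 -0.02 0.2 0;0 -0.02 0.2 0"

```text
time_s: 8.63
position: [546.6, 283.6, 103.1]
orientation: [1.041, 2.963, 0.002]
contact_force: [-0.5, -1.8, 2.8]
finger_gap: 35.9
finger_force: 25.0
```

```bash
python3 r.py
```

```text
8.6333 [546.58 283.63 103.1 ] [-0.7 -1.7 -2.8] [ 0.25 -0.12  0.07]
```

step_arm:
  moves: "0 0 0.05 0;0 0 0.1 0;0 0 0.15 0;0 0 0.2 0;0 0 0.25 0;0 0 0.3 0;0 0 0.3 0"

```text
time_s: 9.22
position: [546.2, 283.8, 99.2]
orientation: [1.041, 2.964, 0.001]
contact_force: [3.3, 4.3, -2.9]
finger_gap: 35.8
finger_force: 25.0
```

```bash
python3 r.py
```

```text
9.2167 [546.17 283.77  99.24] [0.2 5.4 2.9] [-0.83 -0.14  0.03]
```

step_arm:
  moves: "0 0.04 0.05 0;0 0.04 0.1 0;0 0.04 0.2 0;0 0.04 0.3 0;0 0.04 0.4 0;0 0.04 0.45 0;0 0.04 0.45 0"

```text
time_s: 9.8
position: [546.1, 283.6, 94.8]
orientation: [-1.041, -2.963, 0.001]
contact_force: [-0.2, -0.7, -2.5]
finger_gap: 36.0
finger_force: 25.0
```

```bash
python3 r.py
```

```text
9.8 [546.1  283.56  94.8 ] [-0.2 -0.6  2.5] [ 0.02 -0.01 -0.04]
```

step_arm:
  moves: "0 0 0.05 0;0 0 0.1 0;0 0 0.15 0;0 0 0.2 0;0 0 0.2 0"

```text
time_s: 10.22
position: [546.3, 283.7, 93.1]
orientation: [-1.041, -2.964, 0.0]
contact_force: [-1.6, -0.4, -0.0]
finger_gap: 36.0
finger_force: 25.0
```

```bash
python3 r.py
```

```text
10.2167 [546.3  283.69  93.14] [ 1.  -1.3  0. ] [ 0.27 -0.04  0.02]
```

step_arm:
  moves: "0 0 0.05 0;0 0 0.1 0;0 0 0.1 0;0 0 0.1 0"

```text
time_s: 10.55
position: [546.3, 283.7, 93.1]
orientation: [1.041, 2.964, -0.0]
contact_force: [-4.1, -2.9, 7.8]
finger_gap: 35.7
finger_force: 25.0
```

```bash
python3 r.py
```

```text
10.55 [546.32 283.7   93.1 ] [ 1.4 -4.8 -7.8] [0.81 0.32 0.06]
```

It came to a hard stop at home height, TCP 93.1. Releasing.

step_arm:
  moves: "0 0 -0.05 0;0 0 -0.1 0;0 0 -0.1 0;0 0 -0.1 0;0 0 -0.1 0;0 0 -0.1 0;0 0 -0.1 0"
  fingers: 0.8

```text
time_s: 11.13
position: [546.4, 283.8, 93.1]
orientation: [-1.041, -2.964, 0.0]
contact_force: [0.2, -0.2, -0.3]
finger_gap: 70.2
finger_force: 0.0
```

step_arm:
  moves: "0 0 -1 0;0 0 -3 0;0 0 -6 0;0 0 -9 0;-6 0 -10 0;-8 0 -10 0;-8 0 -10 0;-8 0 -10 0"

```text
time_s: 11.8
position: [609.7, 232.5, 193.6]
orientation: [1.045, 2.962, 0.001]
contact_force: [-0.3, 0.5, -0.1]
finger_gap: 70.3
finger_force: 0.0
```

```bash
python3 r.py
python3 - <<'E'
from h import *
snap("side","s3",(245,110,345,185),6); print(proj("s3",[546.3,283.7,124]))
snap("wrist","w3"); print(proj("w3",[546.3,283.7,98]))
E
```

```text
11.8 [609.68 232.47 193.59] [0.6 0.2 0.1] [-0.01 -0.04 -0.03]
[303.47910488 130.01456506]
[313.00395018 103.95515692]
```

View pics/s3.png

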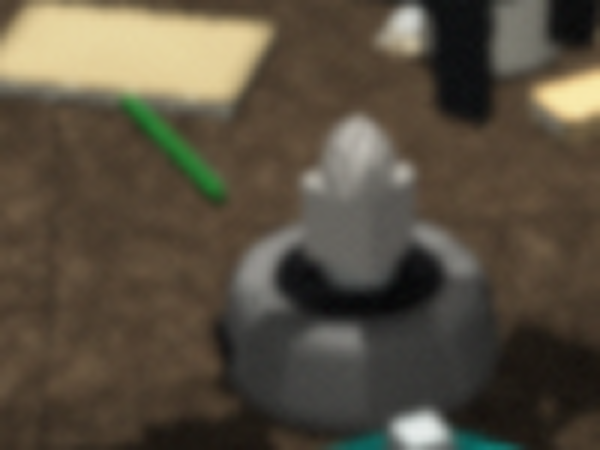

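The side view shows the cone upright and fully down on the collar. Its tip is at crop (358,118), which is side pixel (304.7,129.7), against a predicted (303.5,130.0). The gripper is clear.

```bash
python3 -c "
from h import *
print(workorder.finish_job())"
```

```text
the job is handed in; nothing more can be done
None
```

The white reamer cone is on the grey press, upright, pressed down to a hard stop on the collar and released; the wrist force stayed under about 10 N at every reading, and the job is handed in with no verdict returned.

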